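Unlock the formula dispenser and hold the service key turned

ROBOT

A 6-joint arm with a two-finger parallel gripper is mounted at the origin on the work surface. World frame = base frame: x ahead of the robot, y to its left, z up, the work surface at z = 0. Lengths are in mm, angles in rad, forces in N, time in s.
With the tool pointing down it reaches from about 300 to 850 mm from the base axis. Payload 5.4 kg.
Tool frame: the origin (TCP) lies midway between the tips of the shut fingers; the grasp point (between the pads) lies 19 mm behind it; z points along the fingers, y is the direction in which the jaws open and shut (so a half turn about z gives the same grasp; the last joint's range is limited). The gripper opens to 85 mm and grips with 20 to 120 N. Pads are 22 mm wide; open, the fingers measure 114 mm over their backs; the gripper's body (76 mm by 85 mm) begins 54 mm behind the grasp point. The pads swing forward as they close: fully open they stand 13 mm farther back than shut.
Start: joints at [-1.489, 0.158, 1.597, -0, 1.386, -0.21], TCP at [165.39, -550.683, 231.299] pointing down, gripper open.
Joint ranges: [-2.91, 2.91], [-0.94, 2.29], [0.18, 2.7], [-1.29, 4.43], [0.17, 2.64], [-3, 3]. Speed limits (rad/s): [2.57, 2.57, 3.14, 3.14, 3.14, 3.14].

INTERFACE

Orientations are given as a unit quaternion [x, y, z, w].
In Python, from cell import monitor, capture, r gives the robot as it stands.
- The arm moves only by the shell command python3 -m crank 'ROWS'. ROWS is JSON, one flat list of numbers, 7 for each row, row after row: the shift along the tool's x, y, z in m, then the turn, a rotation vector about the tool's x, y, z in degrees, then the opening, from -1 (shut) to 1 (fully open), so that 0 is half open. In form: [tx, ty, tz, rx, ry, rz, jaw, tx, ty, tz, rx, ry, rz, jaw, ...]. A call has 1 to 5 rows; each row shifts and turns the pose as measured when the row begins, along the tool's axes as they then stand; what a row does not reach is not made up. A row lasts 1/8 s, in which the tool goes at most 62.5 mm and 10.7 degrees, less where a joint would pass 70% of its speed; a pose out of reach is approached as far as the arm can. A call is refused whole if a number of a shift passes 0.0625 or a number of a turn 10.7, either way. A call with a gripper value outside its range is refused whole. The fingers move at their own pace and stop on an object; the grip force is fixed at half the most. Time passes only in rows, so rows that do not move let the fingers close. It gives the time, the measured TCP pose, the force and the opening at its end, in the units of the state.
- monitor.observe(): the state, without advancing time (a new reading comes with each control period).
- capture(name): name is "side" or "top" or "wrist"; returns a dict with "color" (384x512x3 uint8, blue, green, red), "mtx" (3x3 intrinsics, pixels), "R" (3x3) and "t" (3): a world point X has camera coordinates R X + t. Camera axes: x right, y down, z forward; pixel columns grow to the right and rows downward; lengths in mm; the calibration is good to about 2 mm. A picture is of the moment at which its call begins. There is no depth.
- r.hand_in(): hands the job in, once; it reports no verdict.
The state is a dict: "t": time; "qpos": joint angles; "qd": joint speeds; "effort": joint torques, N m; "position": TCP position; "orientation": TCP orientation; "ft_force": force on the tool from outside, world axes, zero at the start; "torque": the same for the moment, N m; "opening": finger opening in mm.
Only numpy, scipy, OpenCV 4.12 (cv2) and the standard library are available. Lean on these libraries where they do the work, as an engineer would, in place of code of your own. Each camera call takes 0.05 s, during which the arm holds its last target.

TASK

The formula dispenser has to be opened for refilling: first twist the spring-return knob on its deck clockwise to its stop and let go so that it springs back, which clears the dosing wheel. Then take the steel key out of its wooden holder, push it fully home into the lock cylinder on the deck (wiggle it if the pins stick) and turn it clockwise a quarter turn to its stop. Finish while still gripping the key and holding it turned against its spring so that I can lift the hopper off, and leave the dispensing button and the bowl, bottle and caps alone.

Things in the scene. Friction and masses are not known exactly. Their poses are not given: they have to be found in the camera images.
- dispenser: fixed white plastic formula dispenser, 200 x 320 mm (local x, y), deck 100 mm above the counter, origin at the centre of its underside, front (spout, 12 mm high drip tray) to -x. On the deck, local mm: knob (-30, 115), lock cylinder (-30, -115), push button (-55, 0), frosted round hopper (48, 0), 90 across, top 188 above the counter. Position and yaw vary
- knob (a joint): spring-return knob: 0 at rest, grows as it is turned clockwise seen from above, hard stop at 1.2 rad; spring torque 0.04 N m at rest to 0.16 N m at the stop, returns to 0 when let go
- knob_grip (a point): point on the knob's vertical axis, 30 mm above the deck, at the height to grip. White upright bar grip 44 mm long (this point's x) by 13 mm thick (y), its top 13 mm above this point, its foot 19 mm below it on a round skirt 48 mm across, 8 mm high. The point turns with the knob
- lock (a joint): steel lock cylinder: 0 at rest (key goes in), grows clockwise seen from above, hard stop at 1.5 rad (a quarter turn); spring torque 0.04 N m at rest to 0.19 N m at the stop, springs back when let go. The key has about 0.14 rad of yaw play in the slot, so the hand must turn up to 0.3 rad farther than the cylinder
- lock_mouth (a point): slot mouth centre on top of the lock cylinder (44 mm across, 36 tall, top 136 above the counter). Slot 16 mm (this point's x) by 8 mm (y), 36 deep, mouth chamfer 2 mm; turns with the cylinder. Two sticky spring pins, one in each long wall, 12 and 22 mm down, stand 2.5 mm into it: the blade needs about 5 to 20 N to pass, less when wiggled in yaw by 0.1 rad
- key: loose steel key, about 80 g, 74 mm tall, standing blade down in the holder. Origin at the blade's tip, z up the key. Blade 14 mm wide (x) by 6 mm thick (y), 32 mm long, rounded tip; collar 24 x 16 x 4 mm from 32 to 36 mm; flat bow to grip 36 mm wide (x) by 10 mm thick (y), from 36 to 74 mm up. It fits either way round
- key_collar (a point): centre of the underside of the key's collar, 32 mm above the blade's tip: when the key is fully home it lies on the lock's top, at the slot mouth
- holder: fixed wooden key holder, block 70 x 50 x 40 mm (x, y, z) with a slot 18 x 10 mm through its middle in which the key stands, collar on the block's top; origin at the centre of its underside. It stands left or right of the dispenser, yaw varies
- button (a joint): dispensing push button on the deck (26 mm across, white), 0 up, 0.006 m fully pressed: leave alone
- bowl: small white ceramic bowl, 100 mm across, 45 mm high, origin at the centre of its underside; stands on the other side of the dispenser from the key holder; leave alone
- bottle: tall glass bottle, 68 mm across, 230 mm high, origin at the centre of its underside; leave alone
- cap0: yellow bottle cap, 42 mm across, 18 mm high, origin at the centre of its underside; leave alone
- cap1: second yellow bottle cap, same as the first; leave alone
There are look-alikes about, which are no part of the job. Of the things like the key, leave any that is blue, orange or yellow; of the rest the smaller one is meant.

How it is judged:
By the outcome, as a careful person would: the job done as asked, in the order asked, and still so for the second after the job is handed in, while the arm keeps its last pose, push and grip.
It also fails if it takes over 67 s, if anything falls off the work surface, if the arm or the gripper's body presses on something with over 40 N, if the wrist force passes 120 N, or if a joint passes its speed limit or range.

## Working session

There is one attempt and no reset: what is moved stays moved. The work goes in short steps, Python scripts to look and compute and a shell command to move; the robot and the scene stay as the last step left them, time stands still between calls to the robot, and variables do not carry over. Pictures are saved under pics/ and viewed, and the job is handed in when it is done.

```bash
ls; mkdir -p pics
python3 - <<'E'
from cell import monitor, capture, r
import cv2
print(monitor.observe())
for n in ["side","top","wrist"]:
    c=capture(n); cv2.imwrite(f"pics/{n}0.png",c["color"]); print(n,c["mtx"].tolist(),c["R"].tolist(),c["t"].tolist())
E
```

```text
pics
{'t': 0.0, 'qpos': array([-1.48911788e+00,  1.59070109e-01,  1.59824241e+00,  1.62745133e-05,
        1.38622146e+00, -2.10105022e-01]), 'qd': array([-0.00062264,  0.00135298,  0.00089095, -0.00110159,  0.00113472,
        0.000914  ]), 'effort': array([-1.30448129e-04, -3.96000874e+01, -3.31429160e+01, -3.56706425e-05,
        8.49231117e-03, -4.36749602e-06]), 'position': array([ 165.33578878, -550.07953211,  230.29998621]), 'orientation': array([ 9.89376416e-01,  1.45373195e-01,  7.02677853e-05, -9.68149994e-04]), 'ft_force': array([-0.95056917, -0.0870791 , -0.39653498]), 'torque': array([-0.00796942,  0.01839096,  0.03694506]), 'opening': 85.56821638083176}
side [[433.95499219569115, 0.0, 251.64199120920168], [0.0, 433.95499219569115, 193.20562932488434], [0.0, 0.0, 1.0]] [[-0.9970658476379406, -0.07587164119263533, 0.010158225079740887], [-0.05242059466980859, 0.5800484708467228, -0.8128935063849643], [0.05578330152024269, -0.8110408531825717, -0.5823237568057714]] [584.3729265197278, 123.51776553602699, 1252.3990849222887]
top [[364.4376740984353, 0.0, 250.60618984161084], [0.0, 364.4376740984353, 191.0373854888486], [0.0, 0.0, 1.0]] [[-0.020578283960681922, -0.999199383593492, -0.03430927069494539], [-0.9972665556548789, 0.02295006070490045, -0.07023326623400064], [0.07096443617396092, 0.032770208116929614, -0.9969404005548602]] [62.4170045102908, 567.9872684324823, 1152.874756851577]
wrist [[303.42609403577865, 0.0, 257.6272518750569], [0.0, 303.42609403577865, 193.1575941673519], [0.0, 0.0, 1.0]] [[0.2876288398267228, -0.9577363799100639, -0.003267582699860095], [-0.9138611307417877, -0.27546984186344786, 0.2982854336756481], [-0.2865789319180247, -0.08280937640445102, -0.9544711221195911]] [-574.7253782724758, -40.60922325336528, 381.74128792021014]
```

View pics/top0.png

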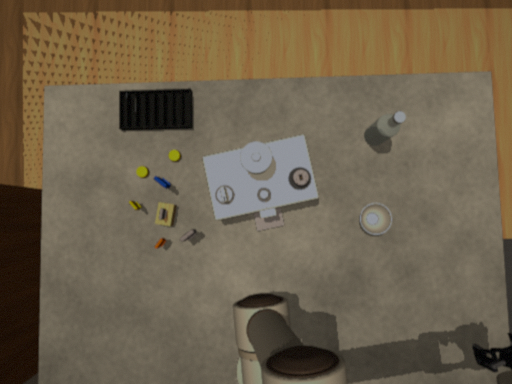

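View pics/side0.png

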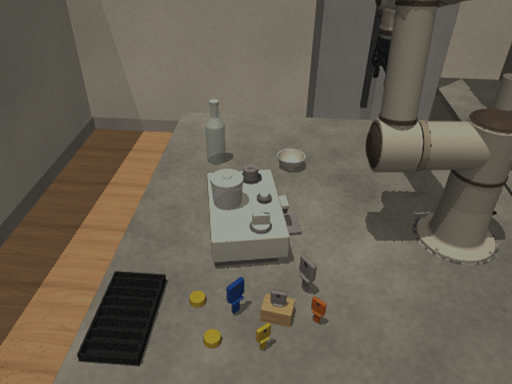

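View pics/wrist0.png

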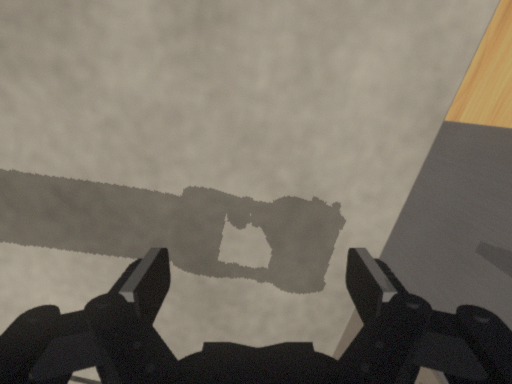

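The top view shows the dispenser around (260,178): knob (225,194), lock (300,177), button (264,195). The holder with the grey key is at (165,214). A larger grey decoy lies at (189,235), and there are blue, yellow and orange decoys nearby. I'll zoom in next.

Run:
```python
import cv2
a=cv2.imread("pics/top0.png")
cv2.imwrite("pics/topz1.png",cv2.resize(a[130:240,190:330],None,fx=5.5,fy=5.4,interpolation=cv2.INTER_CUBIC))
cv2.imwrite("pics/topz2.png",cv2.resize(a[140:260,110:215],None,fx=5,fy=5,interpolation=cv2.INTER_CUBIC))
b=cv2.imread("pics/side0.png")
cv2.imwrite("pics/sidez.png",cv2.resize(b[155:355,180:340],None,fx=3,fy=3,interpolation=cv2.INTER_CUBIC))
```

```text
(no output)
```

View pics/topz1.png

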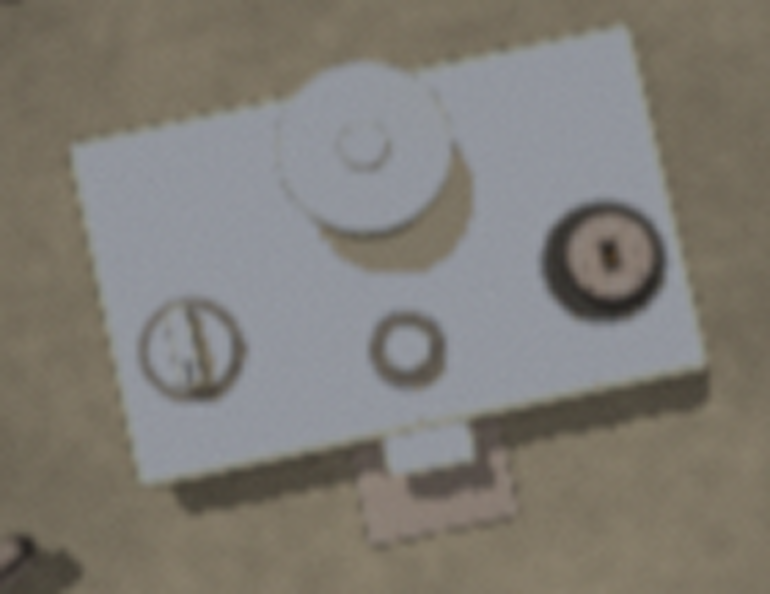

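View pics/topz2.png

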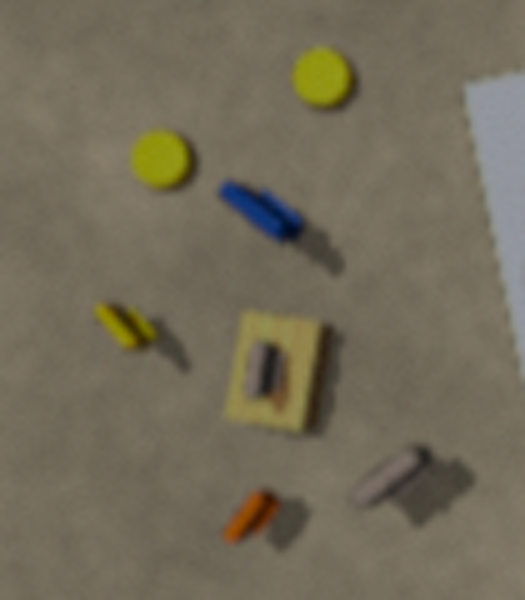

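View pics/sidez.png

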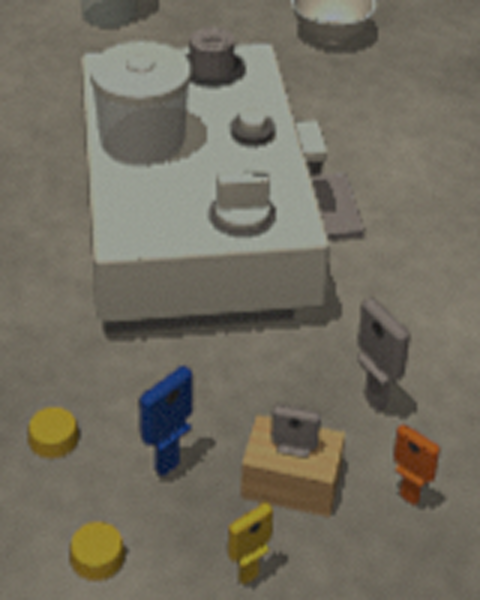

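```bash
cat > h.py <<'E'
import numpy as np, cv2
from scipy.optimize import least_squares
from scipy.spatial.transform import Rotation as Ro
def proj(c,X):
    p=(c["R"]@np.asarray(X,float).T).T+c["t"]; p=p@np.asarray(c["mtx"]).T; return p[:,:2]/p[:,2:]
def back(c,uv,z):
    M=np.linalg.inv(c["mtx"]); d=np.asarray(c["R"]).T@(M@np.array([uv[0],uv[1],1.])); o=-np.asarray(c["R"]).T@c["t"]
    return o+d*(z-o[2])/d[2]
def fit(obs,x0):
    # obs: list of (cam, local Nx3, uv Nx2)
    def f(p):
        R=Ro.from_euler('z',p[2]).as_matrix(); r=[]
        for c,L,uv in obs: r.append((proj(c,np.asarray(L,float)@R.T+[p[0],p[1],0])-uv).ravel())
        return np.concatenate(r)
    s=least_squares(f,x0,loss='soft_l1',x_scale=[10,10,.1]); return s.x,f(s.x).reshape(-1,2)
def tw(p,L):
    return np.asarray(L,float)@Ro.from_euler('z',p[2]).as_matrix().T+[p[0],p[1],0]
E
python3 - <<'E'
from h import *
from cell import capture
t=capture("top"); s=capture("side")
z=lambda x,y:((x+.5)/5.5-.5+190,(y+.5)/5.4-.5+130)
L=[(100,160,100),(100,-160,100),(-100,160,100),(-100,-160,100),(-30,-115,136),(-55,0,108),(-30,115,108),(48,0,188)]
uv=[z(72,147),z(627,27),z(142,483),z(707,368),z(613,252),z(408,349),z(192,350),z(365,147)]
zs=lambda x,y:((x+.5)/3-.5+180,(y+.5)/3-.5+155)
Ls=[(100,160,100),(-100,160,100),(-30,-115,136),(-30,115,108)]
us=[zs(95,252),zs(322,243),zs(213,40),zs(243,209)]
p,r=fit([(t,L,np.array(uv))],[600,0,0.2]);print(p,r.round(1).tolist())
p,r=fit([(t,L,np.array(uv)),(s,Ls,np.array(us))],p);print(p,r.round(1).tolist())
print("lock",tw(p,[(-30,-115,136)]),"knob",tw(p,[(-30,115,130)]))
zz=lambda x,y:((x+.5)/5-.5+110,(y+.5)/5-.5+140)
# holder top corners
H=[zz(243,312),zz(328,318),zz(308,433),zz(227,420)]
for h in H: print(back(t,h,40))
print("bow top",back(t,zz(263,369),74+8))
c=[back(t,h,40) for h in H]; print(np.mean(c,0))
for n,q in dict(big=(390,476),orange=(250,515),blue=(262,210),yel=(125,327)).items(): print(n,back(t,zz(*q),74))
E
```

```text
[6.06094860e+02 1.85266572e+01 1.93546702e-01] [[-1.3, -0.7], [1.0, -1.4], [-0.5, 1.6], [1.4, 0.0], [-0.3, 0.6], [0.1, 0.2], [-0.1, 0.1], [-0.0, -0.3]]
[6.06177024e+02 1.81460675e+01 1.90447408e-01] [[-1.1, -0.9], [1.2, -1.3], [-0.5, 1.4], [1.5, 0.2], [-0.1, 0.7], [0.1, 0.1], [-0.0, -0.1], [0.2, -0.4], [-0.7, 2.8], [3.2, 0.3], [-0.2, -0.6], [-0.2, -0.3]]
lock [[ 598.48873151 -100.45363811  136.        ]] knob [[554.95013804 125.38787906 130.        ]]
[539.59881301 345.00248775  40.        ]
[534.57513531 290.38622543  40.        ]
[461.89855409 303.59984212  40.        ]
[471.14845831 355.44321668  40.        ]
bow top [502.39950193 320.55498236  82.        ]
[501.80524018 323.60794299  40.        ]
big [435.33626612 244.40255812  74.        ]
orange [413.15838039 331.142186    74.        ]
blue [601.17092739 323.07543279  74.        ]
yel [530.3281954  409.03343414  74.        ]
```

```bash
cat >> h.py <<'E'
def state():
    from cell import monitor
    return monitor.observe()
def plan(target,yaw,n=5,vmax=50,wmax=9,keepz=None):
    """print n suggested rows toward target TCP, tool down, tool-x heading yaw (unwrapped diff given sign by dyaw)"""
    o=state(); p=np.array(o["position"]); R=Ro.from_quat(o["orientation"])
    x=R.as_matrix()[:,0]; y0=np.arctan2(x[1],x[0]); zt=R.as_matrix()[:,2]
    d=(yaw-y0+np.pi)%(2*np.pi)-np.pi
    print("t %.2f pos %s yaw %.3f tilt %s open %.1f F %s q6 %.2f"%(o["t"],p.round(1),y0,zt[:2].round(4),o["opening"],np.round(o["ft_force"],1),o["qpos"][5]))
    rel=R.inv().apply(np.array(target)-p)
    print(" err mm(tool axes)",rel.round(1),"dyaw deg",round(np.degrees(d),1))
    # tilt fix
    tgt=Ro.from_matrix(np.array([[np.cos(y0),np.sin(y0),0],[np.sin(y0),-np.cos(y0),0],[0,0,-1]]).T)
    print(" tilt fix rv deg",np.degrees((R.inv()*tgt).as_rotvec()).round(2))
    cy=y0; cp=p.copy(); out=[]
    for i in range(n):
        e=np.array(target)-cp; L=np.linalg.norm(e); e=e*min(1,vmax/max(L,1e-9))
        w=np.clip(np.degrees((yaw-cy+np.pi)%(2*np.pi)-np.pi),-wmax,wmax)
        M=np.array([[np.cos(cy),np.sin(cy),0],[np.sin(cy),-np.cos(cy),0],[0,0,-1]])
        s=M@e; out.append([round(v/1000,4) for v in s]+[0,0,round(-w,1)]); cp=cp+e; cy+=np.radians(w)
    for q in out: print("  ",q)
E
python3 - <<'E'
from h import *
from cell import capture
c=capture("wrist"); o=state(); R=Ro.from_quat(o["orientation"])
cc=-np.array(c["R"]).T@c["t"]
print("cam in tool",R.inv().apply(cc-o["position"]),"fwd",R.inv().apply(np.array(c["R"])[2]))
plan([555-0,125,230],.19+np.pi-.01)
E
```

```text
cam in tool [  75.04510259    1.22228002 -144.05073861] fwd [-0.29853838 -0.00171506  0.95439609]
t 0.30 pos [ 165.4 -550.5  231. ] yaw 0.292 tilt [-0.0001  0.0007] open 85.1 F [ 0.7 -1.1 -0.2] q6 -0.21
 err mm(tool axes) [ 567.5 -534.8    1.4] dyaw deg 173.6
 tilt fix rv deg [-0.04 -0.01  0.  ]
   [np.float64(0.0364), np.float64(-0.0343), np.float64(0.0001), 0, 0, np.float64(-9.0)]
   [np.float64(0.0413), np.float64(-0.0282), np.float64(0.0001), 0, 0, np.float64(-9.0)]
   [np.float64(0.0452), np.float64(-0.0214), np.float64(0.0001), 0, 0, np.float64(-9.0)]
   [np.float64(0.048), np.float64(-0.014), np.float64(0.0001), 0, 0, np.float64(-9.0)]
   [np.float64(0.0496), np.float64(-0.0064), np.float64(0.0001), 0, 0, np.float64(-9.0)]
```

```bash
python3 -m crank '[0.036,-0.034,0,0,0,-9,0, 0.041,-0.028,0,0,0,-9,0, 0.045,-0.021,0,0,0,-9,0, 0.048,-0.014,0,0,0,-9,0, 0.05,-0.006,0,0,0,-9,0]'; python3 -c "
from h import *
plan([555,125,230],.19+np.pi)"
```

```text
t: 0.92
position: [290.2, -330.2, 230.5]
orientation: [0.853, 0.521, 0.0, 0.0]
ft_force: [0.2, -0.3, -0.8]
opening: 42.5
t 0.93 pos [ 290.2 -330.2  230.5] yaw 1.096 tilt [ 0.0008 -0.    ] open 42.5 F [ 0.2 -0.3 -0.8] q6 -0.65
 err mm(tool axes) [525.9  27.6   0.7] dyaw deg 128.1
 tilt fix rv deg [ 0.04 -0.02 -0.  ]
   [np.float64(0.0499), np.float64(0.0026), np.float64(0.0001), 0, 0, np.float64(-9.0)]
   [np.float64(0.0489), np.float64(0.0104), np.float64(0.0001), 0, 0, np.float64(-9.0)]
   [np.float64(0.0467), np.float64(0.0179), np.float64(0.0001), 0, 0, np.float64(-9.0)]
   [np.float64(0.0433), np.float64(0.025), np.float64(0.0001), 0, 0, np.float64(-9.0)]
   [np.float64(0.0389), np.float64(0.0315), np.float64(0.0001), 0, 0, np.float64(-9.0)]
```

```bash
python3 -m crank '[0.05,0.003,0,0,0,-9,0, 0.049,0.01,0,0,0,-9,0, 0.047,0.018,0,0,0,-9,0, 0.043,0.025,0,0,0,-9,0, 0.039,0.032,0,0,0,-9,0]' |head -2; python3 -c "
from h import *
plan([555,125,230],.19+np.pi)"
```

```text
t: 1.55
position: [417.4, -105.1, 231.5]
t 1.55 pos [ 417.4 -105.1  231.5] yaw 1.907 tilt [ 0.0041 -0.0026] open 42.3 F [-0.2 -0.7  1. ] q6 -0.86
 err mm(tool axes) [171.8 205.8   1.4] dyaw deg 81.6
 tilt fix rv deg [0.17 0.22 0.  ]
   [np.float64(0.032), np.float64(0.0384), np.float64(0.0003), 0, 0, np.float64(-9.0)]
   [np.float64(0.0257), np.float64(0.0429), np.float64(0.0003), 0, 0, np.float64(-9.0)]
   [np.float64(0.0186), np.float64(0.0464), np.float64(0.0003), 0, 0, np.float64(-9.0)]
   [np.float64(0.0111), np.float64(0.0487), np.float64(0.0003), 0, 0, np.float64(-9.0)]
   [np.float64(0.0034), np.float64(0.0499), np.float64(0.0003), 0, 0, np.float64(-9.0)]
```

```bash
python3 -m crank '[0.032,0.038,0,0.1,0.1,-9,0, 0.026,0.043,0,0,0,-9,0, 0.019,0.046,0,0,0,-9,0, 0.011,0.049,0,0,0,-9,0, 0.003,0.05,0,0,0,-9,0]' |head -2; python3 -c "
from h import *
plan([555,125,230],.19+np.pi)"
```

```text
t: 2.17
position: [546.5, 119.4, 232.2]
t 2.17 pos [546.5 119.4 232.2] yaw 2.720 tilt [ 0.0049 -0.0034] open 42.7 F [ 0.9 -0.1 -0.3] q6 -1.15
 err mm(tool axes) [-5.4  8.6  2.2] dyaw deg 35.0
 tilt fix rv deg [-0.06  0.33 -0.  ]
   [np.float64(-0.0054), np.float64(0.0086), np.float64(0.0022), 0, 0, np.float64(-9.0)]
   [np.float64(0.0), np.float64(0.0), np.float64(0.0), 0, 0, np.float64(-9.0)]
   [np.float64(0.0), np.float64(0.0), np.float64(0.0), 0, 0, np.float64(-9.0)]
   [np.float64(0.0), np.float64(0.0), np.float64(0.0), 0, 0, np.float64(-8.0)]
   [np.float64(0.0), np.float64(0.0), np.float64(0.0), 0, 0, np.float64(-0.0)]
```

```bash
python3 -m crank '[-0.005,0.009,0.002,0,0.3,-9,0, 0,0,0,0,0,-9,0, 0,0,0,0,0,-9,0, 0,0,0,0,0,-8,0, 0,0,0,0,0,0,0]' |head -2; python3 -c "
from h import *
plan([555,125,230],.19+np.pi,1)
from cell import capture
c=capture('wrist'); cv2.imwrite('pics/w1.png',c['color'])
print(proj(c,[[555,125,143],[598.5,-100.5,136]]))
"
```

```text
t: 2.8
position: [555.6, 130.0, 229.0]
t 2.80 pos [555.6 130.  229. ] yaw -2.926 tilt [-0.0015 -0.0009] open 42.8 F [ 0.3  0.  -0.2] q6 -1.77
 err mm(tool axes) [ 1.7 -4.7 -1. ] dyaw deg -1.5
 tilt fix rv deg [-0.03 -0.1   0.  ]
   [np.float64(0.0017), np.float64(-0.0047), np.float64(-0.001), 0, 0, np.float64(1.5)]
[[253.04617818 197.9169632 ]
 [-28.84561828 188.69942335]]
```

View pics/w1.png

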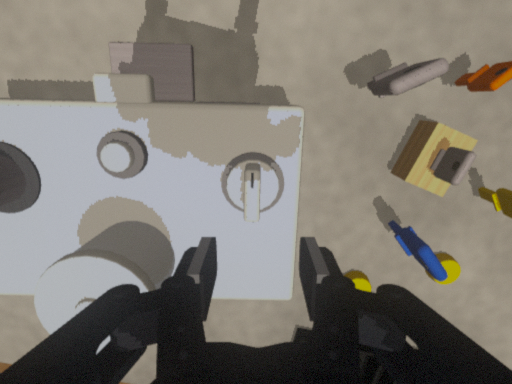

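```bash
python3 -c "
import cv2
a=cv2.imread('pics/w1.png')
cv2.imwrite('pics/w1a.png',cv2.resize(a[95:235,210:320],None,fx=4.2,fy=4.2,interpolation=cv2.INTER_CUBIC))
cv2.imwrite('pics/w1b.png',cv2.resize(a[105:205,380:490],None,fx=5,fy=5,interpolation=cv2.INTER_CUBIC))
"
```

```text
(no output)
```

View pics/w1a.png

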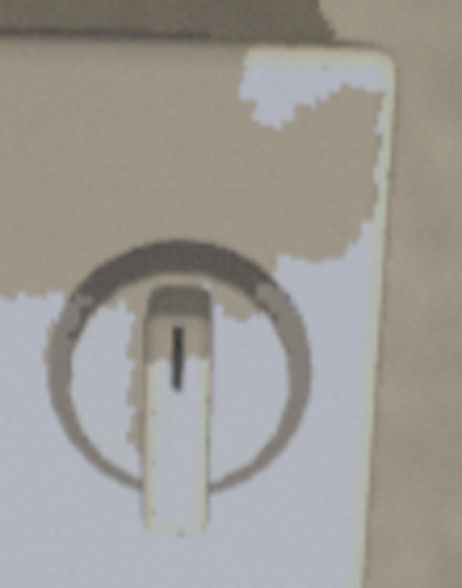

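View pics/w1b.png

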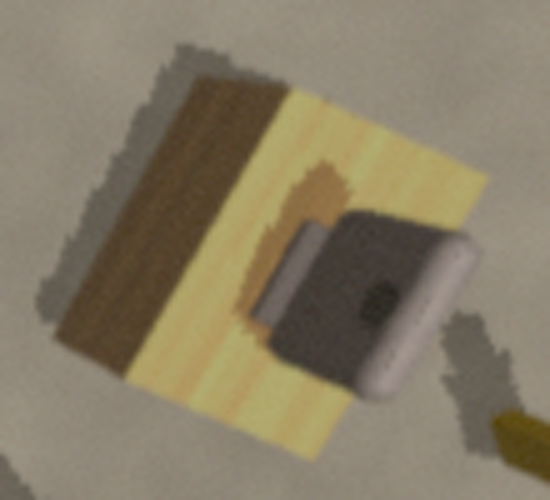

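Run:
```python
from h import *
from cell import capture
c=capture('wrist')
A=lambda x,y:((x+.5)/4.2-.5+210,(y+.5)/4.2-.5+95)
B=lambda x,y:((x+.5)/5-.5+380,(y+.5)/5-.5+105)
f=back(c,A(179,320),143);b=back(c,A(175.5,529),143)
print("bar",(f+b)/2,np.arctan2(*(b-f)[1::-1]),np.linalg.norm(b-f))
print("corner",back(c,A(390,50),100), "skirt", back(c,A(180,365),104))
H=[B(488,180),B(292,88),B(128,378),B(315,458)]
P=[back(c,h,40) for h in H]
print(np.round(P,1).tolist(),np.mean(P,0))
for i,j in((1,2),(0,3),(1,0),(2,3)): d=P[j]-P[i]; print(np.linalg.norm(d),np.arctan2(d[1],d[0]))
k1=back(c,B(467,245),82);k2=back(c,B(372,393),82);print("key top",k1,k2,(k1+k2)/2,np.arctan2(*(k1-k2)[1::-1]))
plan([555,125,230],.19+np.pi,1)
```

```text
bar [553.88982141 123.74161485 143.        ] 0.19264790022573275 41.644380768363895
corner [478.30830813 151.84460301 100.        ] skirt [552.2059458 123.3173279 104.       ]
[[471.9, 356.1, 40.0], [462.5, 306.7, 40.0], [530.9, 295.1, 40.0], [539.8, 344.0, 40.0]] [501.26148235 325.48343863  40.        ]
69.32138764102204 -0.16927521610713048
68.96717460323987 -0.17682795165140697
50.272795174758194 1.3841698927408068
49.74701870411979 1.3911470295161272
key top [485.46628183 326.71017937  82.        ] [517.13692169 320.61394618  82.        ] [501.30160176 323.66206278  82.        ] 2.9514300356265832
t 2.90 pos [555.6 129.9 229. ] yaw -2.927 tilt [-0.0015 -0.001 ] open 42.7 F [-0.4  0.4 -0.3] q6 -1.77
 err mm(tool axes) [ 1.7 -4.7 -1. ] dyaw deg -1.4
 tilt fix rv deg [-0.04 -0.09  0.  ]
   [np.float64(0.0017), np.float64(-0.0047), np.float64(-0.001), 0, 0, np.float64(1.4)]
```

```bash
python3 -m crank '[0.002,-0.006,0.03,0,-0.1,1.2,0, 0,0,0.04,0,0,0,0, 0,0,0.025,0,0,0,0, 0,0,0,0,0,0,0]' |head -2; python3 -c "
from h import *
plan([554.3,124.3,115],.192+np.pi,2)"
```

```text
t: 3.4
position: [555.9, 123.2, 132.9]
t 3.40 pos [555.9 123.2 132.9] yaw -2.958 tilt [ 0.0032 -0.0006] open 42.8 F [-0.2  0.5  1. ] q6 -1.75
 err mm(tool axes) [ 1.4  1.4 17.9] dyaw deg 0.5
 tilt fix rv deg [-0.07  0.18 -0.  ]
   [np.float64(0.0014), np.float64(0.0014), np.float64(0.0179), 0, 0, np.float64(-0.5)]
   [np.float64(0.0), np.float64(0.0), np.float64(0.0), 0, 0, np.float64(-0.0)]
```

```bash
python3 -m crank '[0.001,0.001,0.018,0,0.2,-0.5,0, 0,0,0,0,0,0,-1, 0,0,0,0,0,0,-1, 0,0,0,0,0,0,-1, 0,0,0,0,0,0,-1]'; python3 -c "
from h import *
plan([554.3,124.3,115],.192+np.pi,2)"
```

```text
t: 4.03
position: [556.8, 125.0, 117.2]
orientation: [-0.096, 0.995, -0.0, 0.002]
ft_force: [0.8, 1.1, -2.2]
opening: 11.9
t 4.03 pos [556.8 125.  117.2] yaw -2.950 tilt [0.0048 0.0002] open 11.9 F [ 0.8  1.1 -2.2] q6 -1.75
 err mm(tool axes) [ 2.6 -0.2  2.2] dyaw deg 0.0
 tilt fix rv deg [-0.04  0.27 -0.  ]
   [np.float64(0.0025), np.float64(-0.0002), np.float64(0.0022), 0, 0, np.float64(-0.0)]
   [np.float64(0.0), np.float64(0.0), np.float64(0.0), 0, 0, np.float64(-0.0)]
```

```bash
python3 -m crank '[0,-0.0004,0,0,0,9,-1, 0,-0.0004,0,0,0,9,-1, 0,-0.0004,0,0,0,9,-1, 0,-0.0004,0,0,0,9,-1, 0,-0.0004,0,0,0,9,-1]'; python3 -c "
from h import *
plan([554.3,124.3,115],.192+np.pi-1.2,2);print(state()['torque'])"
```

```text
t: 4.65
position: [556.4, 123.6, 117.2]
orientation: [0.304, 0.953, 0.001, 0.002]
ft_force: [-0.4, 2.3, -2.6]
opening: 11.8
t 4.65 pos [556.4 123.6 117.2] yaw 2.524 tilt [0.0049 0.001 ] open 11.8 F [-0.4  2.3 -2.6] q6 -0.95
 err mm(tool axes) [ 2.1 -0.6  2.1] dyaw deg -22.4
 tilt fix rv deg [0.21 0.2  0.  ]
   [np.float64(0.0021), np.float64(-0.0006), np.float64(0.0022), 0, 0, np.float64(9.0)]
   [np.float64(0.0), np.float64(0.0), np.float64(0.0), 0, 0, np.float64(9.0)]
[0.10978055 0.04015499 0.13872921]
```

```bash
python3 -m crank '[0,-0.0003,0,0,0,9,-1, 0,-0.0003,0,0,0,9,-1, 0,0,0,0,0,5,-1, 0,0,0,0,0,3,-1]'; python3 -c "
from h import *
from cell import capture
plan([554.3,124.3,115],.192+np.pi-1.2,2);print(state()['torque'])
cv2.imwrite('pics/w2.png',capture('wrist')['color'])"
```

```text
t: 5.15
position: [555.8, 123.2, 117.2]
orientation: [0.516, 0.857, 0.001, 0.002]
ft_force: [0.7, 2.3, -1.7]
opening: 11.8
t 5.15 pos [555.8 123.2 117.2] yaw 2.058 tilt [ 0.0047 -0.0001] open 11.8 F [ 0.7  2.3 -1.7] q6 -0.48
 err mm(tool axes) [ 1.7 -0.8  2.2] dyaw deg 4.3
 tilt fix rv deg [0.23 0.13 0.  ]
   [np.float64(0.0017), np.float64(-0.0008), np.float64(0.0022), 0, 0, np.float64(-4.3)]
   [np.float64(0.0), np.float64(0.0), np.float64(0.0), 0, 0, np.float64(-0.0)]
[ 0.24304603 -0.01428099  1.52960785]
```

View pics/w2.png

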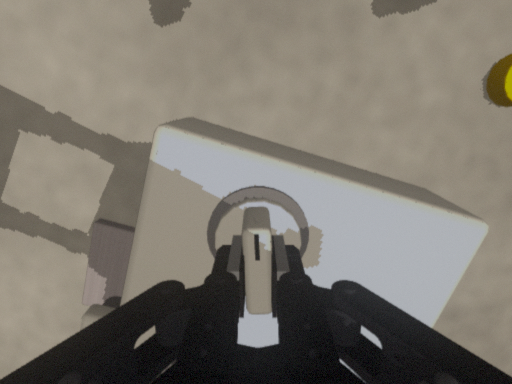

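```bash
python3 -m crank '[0,0,0,0,0,0,0.3, 0,0,0,0,0,0,0.3, 0,0,-0.03,0,0,0,0.3, 0,0,-0.05,0,0,0,0.3, 0,0,-0.04,0,0,-9,0]'; python3 -c "
from h import *
from cell import capture
plan([501.3,325,200],-.173+np.pi,5)
cv2.imwrite('pics/w3.png',capture('wrist')['color'])"
```

```text
t: 5.82
position: [553.3, 122.0, 237.7]
orientation: [0.446, 0.895, -0.001, -0.001]
ft_force: [0.6, 0.2, 0.5]
opening: 42.8
t 5.83 pos [553.3 122.  237.7] yaw 2.217 tilt [-0.0022 -0.0014] open 42.8 F [0.6 0.2 0.5] q6 -0.64
 err mm(tool axes) [193.4  80.8  37.5] dyaw deg 43.1
 tilt fix rv deg [-0.15 -0.01  0.  ]
   [np.float64(0.0454), np.float64(0.0189), np.float64(0.0089), 0, 0, np.float64(-9.0)]
   [np.float64(0.0419), np.float64(0.0258), np.float64(0.0089), 0, 0, np.float64(-9.0)]
   [np.float64(0.0373), np.float64(0.0321), np.float64(0.0089), 0, 0, np.float64(-9.0)]
   [np.float64(0.0319), np.float64(0.0375), np.float64(0.0089), 0, 0, np.float64(-9.0)]
   [np.float64(0.0066), np.float64(0.0108), np.float64(0.0023), 0, 0, np.float64(-7.1)]
```

View pics/w3.png

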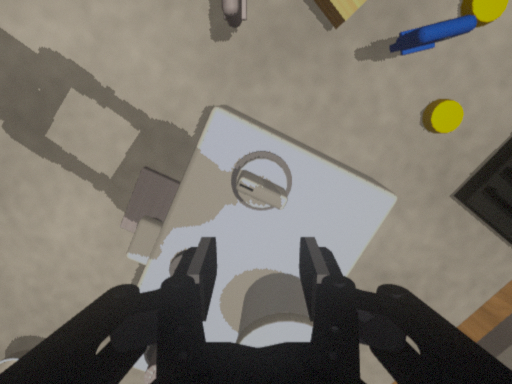

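The knob has sprung back: its bar runs (240,180)→(287,205), parallel to the side edge. On to the key.

```bash
python3 -m crank '[0.045,0.019,0.009,-0.1,0,-9,0, 0.042,0.026,0.009,0,0,-9,0, 0.037,0.032,0.009,0,0,-9,0, 0.032,0.037,0.009,0,0,-9,0, 0.007,0.011,0,0,0,-7,0]'|head -2; python3 -m crank '[0,0,0,0,0,0,0]'|head -2; python3 -c "
from h import *
from cell import capture
plan([501.3,325,200],-.173+np.pi,1)
c=capture('wrist');cv2.imwrite('pics/w4.png',cv2.resize(c['color'][100:300,160:360],None,fx=3,fy=3,interpolation=cv2.INTER_CUBIC))
print(proj(c,tw([501.3,325,-.173],[[-18,0,82],[18,0,82],[0,0,82],[35,25,40]])))"
```

```text
t: 6.5
position: [504.9, 326.2, 210.7]
t: 6.62
position: [504.8, 326.7, 210.8]
t 6.62 pos [504.8 326.7 210.8] yaw 2.989 tilt [ 0.0202 -0.003 ] open 43.0 F [ 0.2 -0.9  0.2] q6 -1.04
 err mm(tool axes) [ 3.4 -2.2 10.7] dyaw deg -1.2
 tilt fix rv deg [0.01 1.17 0.  ]
   [np.float64(0.0032), np.float64(-0.0022), np.float64(0.0108), 0, 0, np.float64(1.2)]
[[257.04425226 159.59798091]
 [256.28209108 196.98506785]
 [256.655458   178.66991091]
 [278.88820783 199.46883764]]
```

View pics/w4.png

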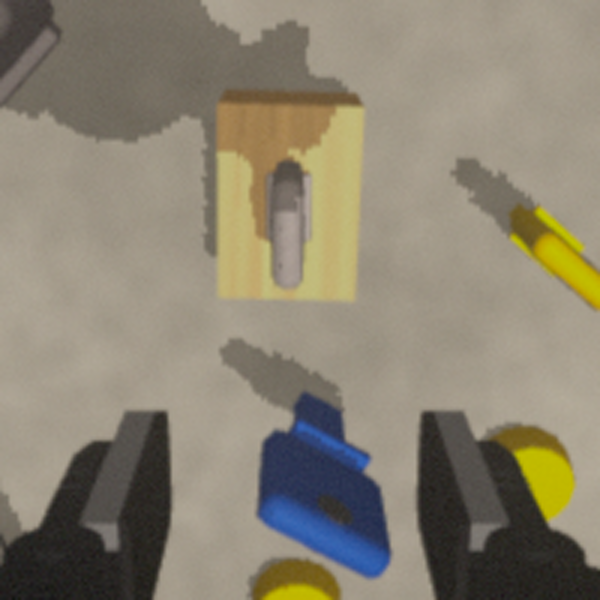

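```bash
python3 -m crank '[0.003,-0.002,0.03,0,1.1,1,0, 0,0,0.05,0,0,0,0, 0,0,0.045,0,0,0,0, 0,0,0,0,0,0,0]'|head -2; python3 -c "
from h import *
from cell import capture
plan([501.3,325,48],-.173+np.pi,1)
c=capture('wrist');cv2.imwrite('pics/w5.png',c['color'])"
```

```text
t: 7.18
position: [506.6, 320.3, 85.5]
t 7.17 pos [506.6 320.3  85.5] yaw 2.954 tilt [0.0064 0.0001] open 42.2 F [ 0.1 -0.8 -0.6] q6 -1.02
 err mm(tool axes) [ 6.4  3.6 37.4] dyaw deg 0.8
 tilt fix rv deg [0.07 0.36 0.  ]
   [np.float64(0.0061), np.float64(0.0036), np.float64(0.0375), 0, 0, np.float64(-0.8)]
```

View pics/w5.png

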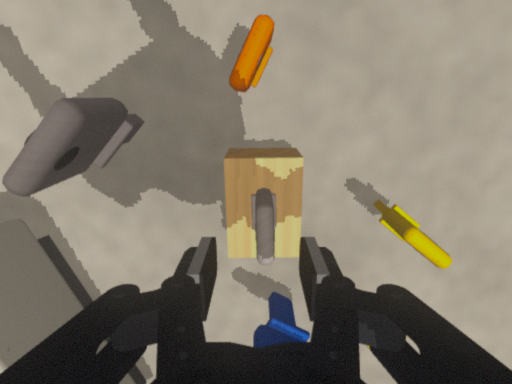

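```bash
python3 -m crank '[0.0062,0.0036,0.008,0,0.3,-0.8,0, 0,0,0.03,0,0,0,0, 0,0,0,0,0,0,0]'|head -2; python3 -c "
from h import *
plan([501.3,325,48],-.173+np.pi,1)"
```

```text
t: 7.6
position: [508.2, 327.7, 56.6]
t 7.60 pos [508.2 327.7  56.6] yaw 2.967 tilt [0.0168 0.0073] open 43.1 F [-0.8 -0.8 -0.7] q6 -1.02
 err mm(tool axes) [ 6.4 -3.9  8.4] dyaw deg 0.1
 tilt fix rv deg [0.58 0.87 0.  ]
   [np.float64(0.0063), np.float64(-0.0039), np.float64(0.0086), 0, 0, np.float64(-0.1)]
```

```bash
python3 -m crank '[0.006,-0.003,0.007,0.6,0.8,0,0, 0,0,0,0,0,0,0]'|head -2; python3 -c "
from h import *
plan([501.3,325,48],-.173+np.pi,1)"
```

```text
t: 7.85
position: [503.4, 326.8, 52.6]
t 7.85 pos [503.4 326.8  52.6] yaw 2.968 tilt [0.005  0.0009] open 42.5 F [ 0.3  0.2 -0.2] q6 -1.02
 err mm(tool axes) [ 1.8 -2.2  4.6] dyaw deg 0.0
 tilt fix rv deg [0.1  0.27 0.  ]
   [np.float64(0.0018), np.float64(-0.0022), np.float64(0.0046), 0, 0, np.float64(-0.0)]
```

```bash
python3 -m crank '[0.002,-0.002,0.006,0.1,0.3,0,0, 0,0,0,0,0,0,0]'|head -2; python3 -c "
from h import *
plan([501.3,325,48],-.173+np.pi,1)"
```

```text
t: 8.1
position: [501.8, 325.5, 47.7]
t 8.10 pos [501.8 325.5  47.7] yaw 2.968 tilt [0.0013 0.0008] open 42.9 F [-0.1 -0.4 -0.6] q6 -1.02
 err mm(tool axes) [ 0.4 -0.6 -0.3] dyaw deg 0.0
 tilt fix rv deg [0.06 0.06 0.  ]
   [np.float64(0.0004), np.float64(-0.0006), np.float64(-0.0003), 0, 0, np.float64(-0.0)]
```

```bash
python3 -m crank '[0,0,0,0,0,0,-1, 0,0,0,0,0,0,-1, 0,0,0,0,0,0,-1, 0,0,0,0,0,0,-1]'; python3 -c "
from h import *
from cell import capture
plan([501.3,325,48],-.173+np.pi,1);print(state()['torque'])
c=capture('wrist');cv2.imwrite('pics/w6.png',c['color'])"
```

```text
t: 8.6
position: [502.1, 325.6, 48.1]
orientation: [0.087, 0.996, 0.001, 0.001]
ft_force: [-0.7, 1.1, 0.2]
opening: 9.3
t 8.60 pos [502.1 325.6  48.1] yaw 2.968 tilt [0.0019 0.0011] open 9.3 F [-0.7  1.1  0.2] q6 -1.02
 err mm(tool axes) [ 0.7 -0.7  0.1] dyaw deg 0.0
 tilt fix rv deg [0.08 0.09 0.  ]
   [np.float64(0.0007), np.float64(-0.0007), np.float64(0.0001), 0, 0, np.float64(-0.0)]
[ 0.00405566 -0.00296008  0.0436325 ]
```

View pics/w6.png

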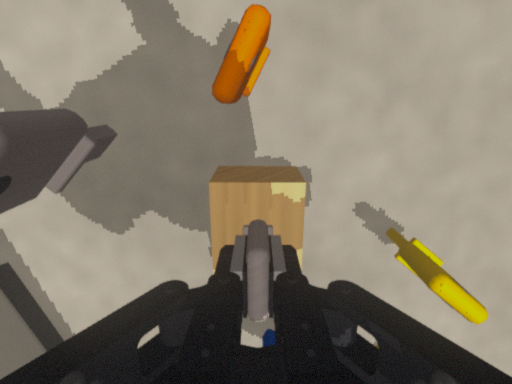

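```bash
python3 -m crank '[0,0,-0.01,0,0,0,-1, 0,0,-0.025,0,0,0,-1, 0,0,-0.04,0,0,0,-1, 0,0,-0.05,0,0,0,-1, 0,0,-0.05,0,0,0,-1]'; python3 -c "
from h import *
from cell import capture
plan([590,-100,255],.192+np.pi,5)
c=capture('wrist');cv2.imwrite('pics/w7.png',c['color'])"
```

```text
t: 9.28
position: [498.6, 324.1, 224.4]
orientation: [0.087, 0.996, -0.002, -0.004]
ft_force: [0.5, -0.6, -0.8]
opening: 9.3
t 9.28 pos [498.6 324.1 224.4] yaw 2.968 tilt [-0.0083 -0.0029] open 9.3 F [ 0.5 -0.6 -0.8] q6 -1.02
 err mm(tool axes) [-163.2 -402.   -30.1] dyaw deg 21.0
 tilt fix rv deg [-0.24 -0.44  0.  ]
   [np.float64(-0.0188), np.float64(-0.0462), np.float64(-0.0035), 0, 0, np.float64(-9.0)]
   [np.float64(-0.0113), np.float64(-0.0486), np.float64(-0.0035), 0, 0, np.float64(-9.0)]
   [np.float64(-0.0036), np.float64(-0.0497), np.float64(-0.0035), 0, 0, np.float64(-3.0)]
   [np.float64(-0.001), np.float64(-0.0499), np.float64(-0.0035), 0, 0, np.float64(-0.0)]
   [np.float64(-0.001), np.float64(-0.0499), np.float64(-0.0035), 0, 0, np.float64(-0.0)]
```

View pics/w7.png

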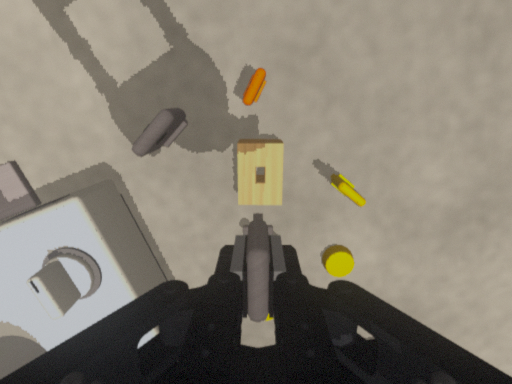

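```bash
python3 -m crank '[-0.015,-0.04,-0.02,-0.2,-0.4,-6,-1, -0.011,-0.048,-0.01,0,0,-6,-1, -0.006,-0.05,0,0,0,-6,-1, -0.002,-0.05,0,0,0,-3,-1, -0.001,-0.05,0,0,0,0,-1]'|head -2; python3 -c "
from h import *
plan([590,-100,255],.192+np.pi,5)"
```

```text
t: 9.95
position: [548.7, 84.3, 270.2]
t 9.95 pos [548.7  84.3 270.2] yaw -2.929 tilt [0.0229 0.0068] open 9.2 F [-0.6  0.5 -0.1] q6 -1.85
 err mm(tool axes) [  -1.2 -188.9   14.9] dyaw deg -1.2
 tilt fix rv deg [0.11 1.36 0.  ]
   [np.float64(-0.0004), np.float64(-0.0498), np.float64(0.004), 0, 0, np.float64(1.2)]
   [np.float64(-0.0014), np.float64(-0.0498), np.float64(0.004), 0, 0, np.float64(-0.0)]
   [np.float64(-0.0014), np.float64(-0.0498), np.float64(0.004), 0, 0, np.float64(-0.0)]
   [np.float64(-0.0011), np.float64(-0.0394), np.float64(0.0032), 0, 0, np.float64(-0.0)]
   [np.float64(0.0), np.float64(0.0), np.float64(0.0), 0, 0, np.float64(-0.0)]
```

```bash
python3 -m crank '[-0.002,-0.04,0.004,0.1,1.3,1,-1, -0.002,-0.05,0.004,0,0,0,-1, -0.002,-0.05,0,0,0,0,-1, -0.001,-0.035,0,0,0,0,-1, 0,0,0,0,0,0,-1]'|head -2; python3 -m crank '[0,0,0,0,0,0,-1]'|head -2; python3 -c "
from h import *
from cell import capture
plan([598.5,-100.5,255],.192+np.pi,1)
c=capture('wrist');cv2.imwrite('pics/w8.png',c['color']);print(proj(c,[[598.5,-100.5,136]]))"
```

```text
t: 10.58
position: [590.9, -95.0, 264.3]
t: 10.7
position: [590.7, -94.5, 264.5]
t 10.70 pos [590.7 -94.5 264.5] yaw -2.952 tilt [ 0.0039 -0.0001] open 9.0 F [ 0.5  1.  -0.7] q6 -2.12
 err mm(tool axes) [-6.5 -7.3  9.5] dyaw deg 0.1
 tilt fix rv deg [-0.05  0.22 -0.  ]
   [np.float64(-0.0065), np.float64(-0.0073), np.float64(0.0095), 0, 0, np.float64(-0.1)]
[[250.95613537 191.37189356]]
```

View pics/w8.png

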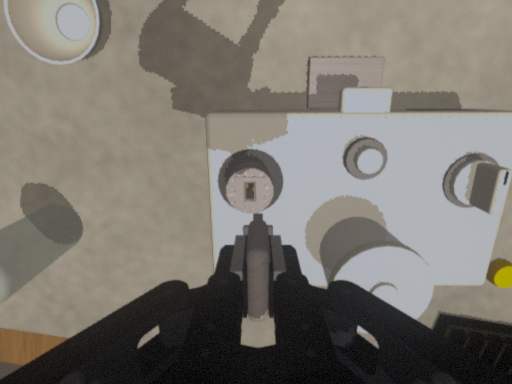

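```bash
python3 -c "
import cv2
a=cv2.imread('pics/w8.png')
cv2.imwrite('pics/w8a.png',cv2.resize(a[140:330,200:320],None,fx=5,fy=3.1,interpolation=cv2.INTER_CUBIC)[:590])
cv2.imwrite('pics/w8b.png',cv2.resize(a[155:225,215:285],None,fx=8,fy=8,interpolation=cv2.INTER_CUBIC))"
```

```text
(no output)
```

View pics/w8b.png

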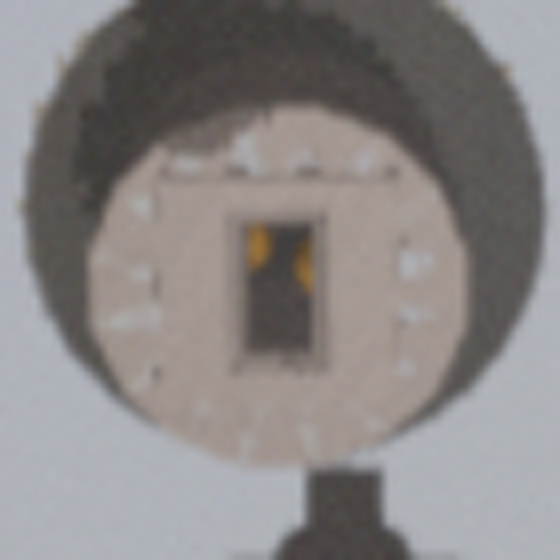

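Run:
```python
from h import *
from cell import capture
c=capture('wrist');o=state();R=Ro.from_quat(o["orientation"]);p=np.array(o["position"])
L=back(c,(249.4,191.2),136);print("lock",L)
e1=back(c,(215-.5+279/8,155-.5+217.5/8),136);e2=back(c,(215-.5+279/8,155-.5+370.5/8),136)
print(e1-e2,np.arctan2(*(e2-e1)[1::-1]))
for dx in (-1,0,1,2):
  pts=[(7+dx,0,40),(7+dx,0,36),(7+dx,0,8),(7+dx,3,30),(7+dx,-3,30),(12+dx,0,8),(12+dx,0,4),(18+dx,0,4)]
  print(dx,proj(c,R.apply(pts)+p).round(1).tolist())
```

```text
lock [ 598.6332324  -101.91400733  136.        ]
[-18.49765383  -3.40002864   0.        ] 0.18177958883382267
-1 [[259.8, 213.6], [259.9, 215.8], [260.3, 234.7], [264.8, 219.4], [255.1, 219.4], [260.3, 226.3], [260.4, 229.3], [260.4, 218.8]]
0 [[259.8, 212.1], [259.9, 214.4], [260.3, 233.0], [264.8, 217.9], [255.1, 217.9], [260.3, 224.6], [260.4, 227.5], [260.4, 217.0]]
1 [[259.8, 210.7], [259.9, 212.9], [260.3, 231.3], [264.8, 216.4], [255.1, 216.4], [260.3, 222.9], [260.4, 225.8], [260.4, 215.2]]
2 [[259.8, 209.2], [259.9, 211.4], [260.3, 229.6], [264.8, 214.9], [255.1, 214.9], [260.3, 221.1], [260.4, 224.1], [260.4, 213.4]]
```

View pics/w8a.png

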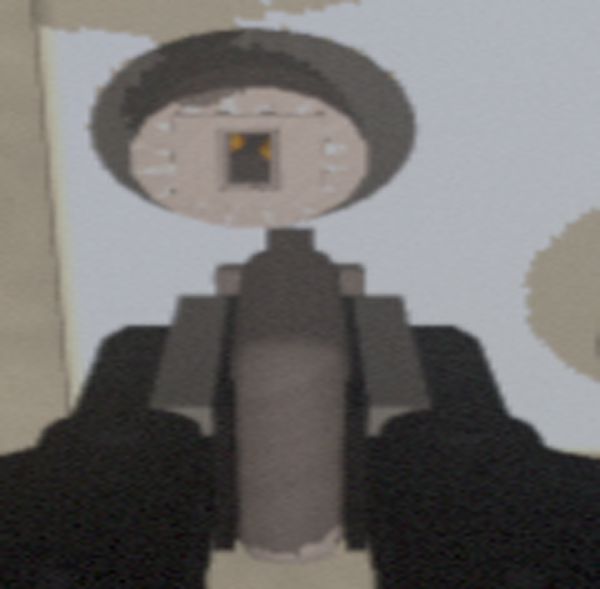

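```bash
python3 -m crank '[-0.007,-0.007,0.02,0,0.2,0,-1, 0,0,0.035,0,0,0,-1, 0,0,0.015,0,0,0,-1, 0,0,0,0,0,0,-1]'|head -2; python3 -c "
from h import *
plan([599.1,-100.5,186],.19+np.pi,1)"
```

```text
t: 11.3
position: [599.7, -97.3, 190.0]
t 11.30 pos [599.7 -97.3 190. ] yaw -2.947 tilt [-0.0005 -0.0007] open 9.4 F [ 0.7  0.1 -1.1] q6 -2.12
 err mm(tool axes) [ 1.2 -3.   4. ] dyaw deg -0.3
 tilt fix rv deg [-0.03 -0.04  0.  ]
   [np.float64(0.0012), np.float64(-0.003), np.float64(0.004), 0, 0, np.float64(0.3)]
```

```bash
python3 -m crank '[0.001,-0.003,0.004,0,0,0.3,-1, 0,0,0,0,0,0,-1]'|head -2; python3 -c "
from h import *
from cell import capture
plan([599.1,-100.5,186],.19+np.pi,1)
c=capture('wrist');cv2.imwrite('pics/w9.png',cv2.resize(c['color'][160:280,200:320],None,fx=5,fy=5,interpolation=cv2.INTER_CUBIC))"
```

```text
t: 11.55
position: [600.3, -100.9, 187.3]
t 11.55 pos [ 600.3 -100.9  187.3] yaw -2.952 tilt [ 0.0018 -0.0016] open 9.2 F [ 0.4  0.3 -1.4] q6 -2.12
 err mm(tool axes) [1.1 0.6 1.3] dyaw deg 0.0
 tilt fix rv deg [-0.11  0.08 -0.  ]
   [np.float64(0.0011), np.float64(0.0006), np.float64(0.0013), 0, 0, np.float64(-0.0)]
```

View pics/w9.png

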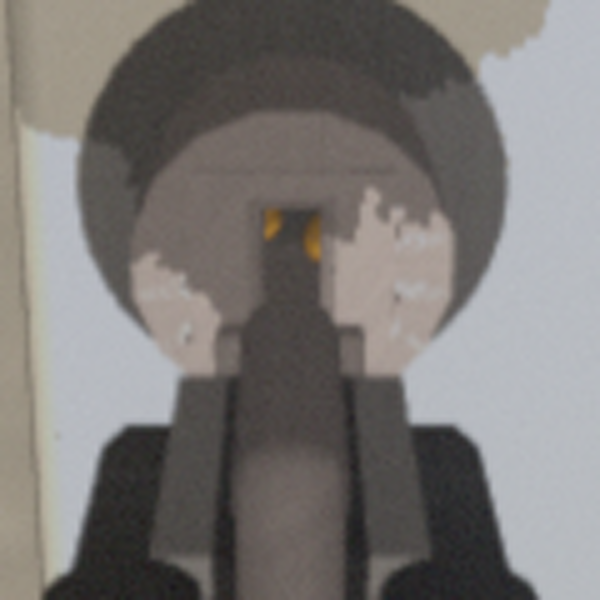

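The blade (centre ≈ 290) and the slot (centre ≈ 292) line up in the zoomed crop. I'll start inserting.

```bash
python3 -m crank '[0.001,0.0005,0.006,0,0,0,-1, 0,0,0.006,0,0,0,-1, 0,0,0.004,0,0,0,-1]'; python3 -c "
from h import *
from cell import capture
plan([599.1,-100.5,144],.19+np.pi,1)
c=capture('wrist');cv2.imwrite('pics/w10.png',cv2.resize(c['color'][160:280,200:320],None,fx=5,fy=5,interpolation=cv2.INTER_CUBIC))"
```

```text
t: 11.98
position: [600.3, -101.0, 172.6]
orientation: [-0.095, 0.996, -0.002, 0.003]
ft_force: [-0.8, 0.2, 2.4]
opening: 9.0
t 11.97 pos [ 600.3 -101.   172.6] yaw -2.952 tilt [ 0.0054 -0.003 ] open 9.0 F [-0.8  0.2  2.4] q6 -2.12
 err mm(tool axes) [ 1.2  0.8 28.6] dyaw deg 0.0
 tilt fix rv deg [-0.23  0.27 -0.  ]
   [np.float64(0.0011), np.float64(0.0007), np.float64(0.0286), 0, 0, np.float64(-0.0)]
```

View pics/w10.png

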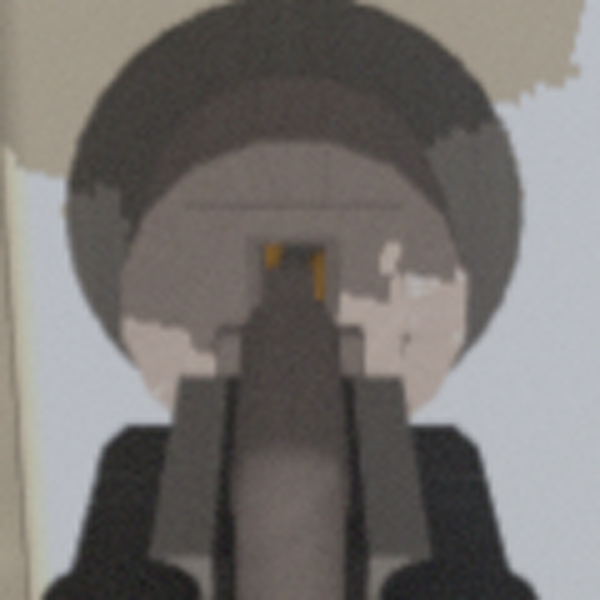

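```bash
python3 -m crank '[0.001,0.0008,0.002,-0.1,0.2,0,-1, 0.0005,0,0.004,0,0,0,-1, 0,0,0.004,0,0,0,-1]'; python3 -c "
from h import *
plan([599.1,-100.5,144],.19+np.pi,1);print(state()['torque'])"
```

```text
t: 12.4
position: [599.2, -101.3, 162.5]
orientation: [-0.095, 0.996, -0.002, 0.001]
ft_force: [1.6, -2.9, 3.7]
opening: 9.1
t 12.40 pos [ 599.2 -101.3  162.5] yaw -2.952 tilt [ 0.0029 -0.0039] open 9.1 F [ 1.6 -2.9  3.7] q6 -2.12
 err mm(tool axes) [-0.1  0.9 18.5] dyaw deg 0.0
 tilt fix rv deg [-0.25  0.12 -0.  ]
   [np.float64(-0.0001), np.float64(0.0008), np.float64(0.0185), 0, 0, np.float64(-0.0)]
[-0.67181407 -0.02951776 -0.01974943]
```

```bash
python3 -m crank '[0,0,0.004,-0.1,0,5,-1, 0,0,0.004,0,0,-5,-1, 0,0,0.004,0,0,-5,-1, 0,0,0.004,0,0,5,-1]'; python3 -c "
from h import *
plan([599.1,-100.5,144],.19+np.pi,1);print(state()['torque'])"
```

```text
t: 12.9
position: [600.2, -101.3, 151.9]
orientation: [-0.095, 0.995, -0.001, 0.002]
ft_force: [-5.2, 0.1, 6.9]
opening: 9.8
t 12.90 pos [ 600.2 -101.3  151.9] yaw -2.951 tilt [ 0.0048 -0.0021] open 9.8 F [-5.2  0.1  6.9] q6 -2.13
 err mm(tool axes) [1.  1.  7.9] dyaw deg -0.0
 tilt fix rv deg [-0.17  0.25 -0.  ]
   [np.float64(0.0009), np.float64(0.001), np.float64(0.0079), 0, 0, np.float64(0.0)]
[ 0.13876784  0.91411975 -0.02334008]
```

```bash
python3 -m crank '[0.0008,0,0.004,0,0.2,5,-1, 0,0,0.004,0,0,-5,-1, 0,0,0.004,0,0,-5,-1, 0,0,0.004,0,0,5,-1]'; python3 -c "
from h import *
from cell import capture
plan([599.1,-100.5,144],.19+np.pi,1);print(state()['torque'])
c=capture('wrist');cv2.imwrite('pics/w11.png',cv2.resize(c['color'][160:280,200:320],None,fx=5,fy=5,interpolation=cv2.INTER_CUBIC))"
```

```text
t: 13.4
position: [600.3, -101.4, 143.8]
orientation: [-0.095, 0.995, -0.002, 0.001]
ft_force: [-14.0, 2.7, 28.9]
opening: 9.3
t 13.40 pos [ 600.3 -101.4  143.8] yaw -2.951 tilt [ 0.0028 -0.0031] open 9.3 F [-14.    2.7  28.9] q6 -2.13
 err mm(tool axes) [ 1.1  1.1 -0.2] dyaw deg -0.1
 tilt fix rv deg [-0.2   0.12 -0.  ]
   [np.float64(0.0011), np.float64(0.0011), np.float64(-0.0002), 0, 0, np.float64(0.1)]
[0.68426393 2.67166736 0.04081222]
```

View pics/w11.png

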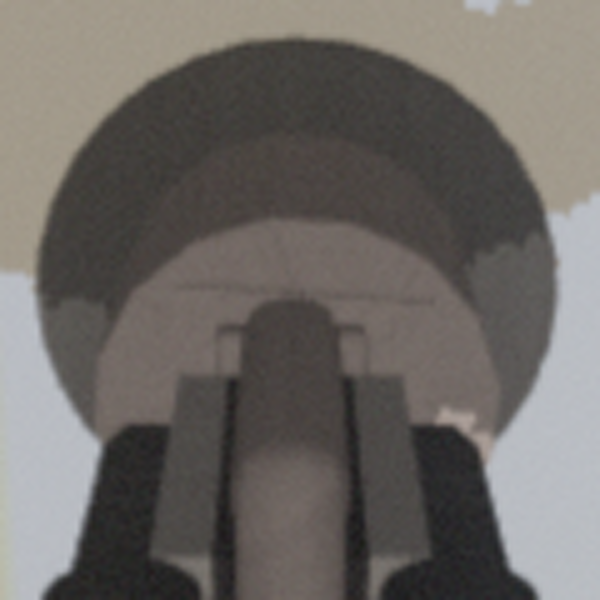

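```bash
python3 -m crank '[0.0005,0,0.001,0,0.1,4,-1, 0,0,0.001,0,0,6,-1]'; python3 -c "
from h import *
plan([599.1,-100.5,144],.19+np.pi,1);print(state()['torque'])"
```

```text
t: 13.7
position: [600.0, -101.3, 144.0]
orientation: [-0.004, 1.0, -0.002, 0.001]
ft_force: [-3.1, 0.8, 4.6]
opening: 9.4
t 13.70 pos [ 600.  -101.3  144. ] yaw -3.134 tilt [ 0.0018 -0.0034] open 9.4 F [-3.1  0.8  4.6] q6 -1.94
 err mm(tool axes) [0.9 0.8 0. ] dyaw deg 10.5
 tilt fix rv deg [-0.2  0.1 -0. ]
   [np.float64(0.0009), np.float64(0.0008), np.float64(0.0), 0, 0, np.float64(-9.0)]
[0.0963252  0.50543935 0.10103388]
```

```bash
python3 -m crank '[0.0002,-0.0002,0.001,0,0,9,-1, 0,-0.0002,0.001,0,0,9,-1, 0,-0.0002,0.001,0,0,9,-1, 0,-0.0002,0.001,0,0,9,-1]'; python3 -c "
from h import *
plan([599.1,-100.5,144],.19+np.pi-1.5,1);print(state()['torque'])"
```

```text
t: 14.2
position: [599.7, -101.2, 144.0]
orientation: [0.315, 0.949, -0.001, 0.001]
ft_force: [-3.4, 0.5, 4.8]
opening: 9.4
t 14.20 pos [ 599.7 -101.2  144. ] yaw 2.501 tilt [ 0.0018 -0.0023] open 9.4 F [-3.4  0.5  4.8] q6 -1.29
 err mm(tool axes) [ 1.   0.2 -0. ] dyaw deg -38.4
 tilt fix rv deg [-0.05  0.16 -0.  ]
   [np.float64(0.001), np.float64(0.0002), np.float64(-0.0), 0, 0, np.float64(9.0)]
[0.11469881 0.57459061 0.10536117]
```

```bash
python3 -m crank '[0.0002,-0.0002,0.001,0,0,9,-1, 0,-0.0002,0.001,0,0,9,-1, 0,-0.0002,0.001,0,0,9,-1, 0,-0.0002,0.001,0,0,9,-1]'; python3 -c "
from h import *
plan([599.1,-100.5,144],.19+np.pi-1.5,1);print(state()['torque'])"
```

```text
t: 14.7
position: [599.4, -101.5, 144.0]
orientation: [0.6, 0.8, -0.0, 0.002]
ft_force: [-2.6, -0.1, 5.4]
opening: 9.1
t 14.70 pos [ 599.4 -101.5  144. ] yaw 1.854 tilt [ 0.0027 -0.0028] open 9.1 F [-2.6 -0.1  5.4] q6 -0.65
 err mm(tool axes) [ 1. -0.  0.] dyaw deg -1.3
 tilt fix rv deg [0.11 0.2  0.  ]
   [np.float64(0.001), np.float64(-0.0), np.float64(0.0), 0, 0, np.float64(1.3)]
[0.11432854 0.57433106 0.14125883]
```

```bash
python3 -m crank '[0.0002,0,0.001,0,0,5,-1, 0,0,0.001,0,0,4,-1]'; python3 -c "
from h import *
plan([599.1,-100.5,144],.19+np.pi-1.5,1);print(state()['torque'])"
```

```text
t: 14.95
position: [599.4, -101.5, 144.0]
orientation: [0.663, 0.749, -0.001, 0.002]
ft_force: [-3.3, 0.4, 7.0]
opening: 9.3
t 14.95 pos [ 599.4 -101.5  144. ] yaw 1.692 tilt [ 0.0025 -0.0036] open 9.3 F [-3.3  0.4  7. ] q6 -0.49
 err mm(tool axes) [ 1.  -0.1 -0. ] dyaw deg 8.0
 tilt fix rv deg [0.12 0.22 0.  ]
   [np.float64(0.001), np.float64(-0.0001), np.float64(-0.0), 0, 0, np.float64(-8.0)]
[0.16536287 0.65825313 0.17306283]
```

```bash
python3 -m crank '[0,0,0.001,0,0,4,-1]'; python3 -c "
from h import *
plan([599.1,-100.5,144],.19+np.pi-1.5,1);print(state()['torque'])"
```

```text
t: 15.08
position: [599.3, -101.5, 144.0]
orientation: [0.689, 0.724, -0.001, 0.002]
ft_force: [-3.9, 0.7, 6.2]
opening: 9.0
t 15.07 pos [ 599.3 -101.5  144. ] yaw 1.620 tilt [ 0.0023 -0.0038] open 9.0 F [-3.9  0.7  6.2] q6 -0.41
 err mm(tool axes) [ 1.  -0.2 -0. ] dyaw deg 12.1
 tilt fix rv deg [0.12 0.22 0.  ]
   [np.float64(0.001), np.float64(-0.0002), np.float64(0.0), 0, 0, np.float64(-9.0)]
[0.18383956 0.54837181 0.35604641]
```

```bash
python3 -m crank '[0,0,0.001,0,0,3,-1]'; python3 -c "
from h import *
from cell import capture
plan([599.1,-100.5,144],.19+np.pi-1.5,1);print(state()['torque'])
c=capture('wrist');cv2.imwrite('pics/w12.png',cv2.resize(c['color'],None,fx=1.5,fy=1.5,interpolation=cv2.INTER_CUBIC))
c=capture('top');cv2.imwrite('pics/t12.png',c['color'])
c=capture('side');cv2.imwrite('pics/s12.png',c['color'])
o=state();print(o['t'],o['torque'],o['ft_force'],o['position'])"
```

```text
t: 15.2
position: [599.3, -101.4, 144.0]
orientation: [0.708, 0.706, -0.001, 0.002]
ft_force: [-3.8, 0.5, 6.4]
opening: 9.7
t 15.20 pos [ 599.3 -101.4  144. ] yaw 1.567 tilt [ 0.0021 -0.004 ] open 9.7 F [-3.8  0.5  6.4] q6 -0.36
 err mm(tool axes) [ 0.9 -0.2  0. ] dyaw deg 15.1
 tilt fix rv deg [0.12 0.23 0.  ]
   [np.float64(0.0009), np.float64(-0.0002), np.float64(0.0), 0, 0, np.float64(-9.0)]
[0.1889473  0.57782407 0.64615733]
15.35 [0.14081461 0.59867499 0.57464946] [-3.36650735  1.15839562  5.56953302] [ 599.29571588 -101.39853809  143.98180173]
```

View pics/w12.png

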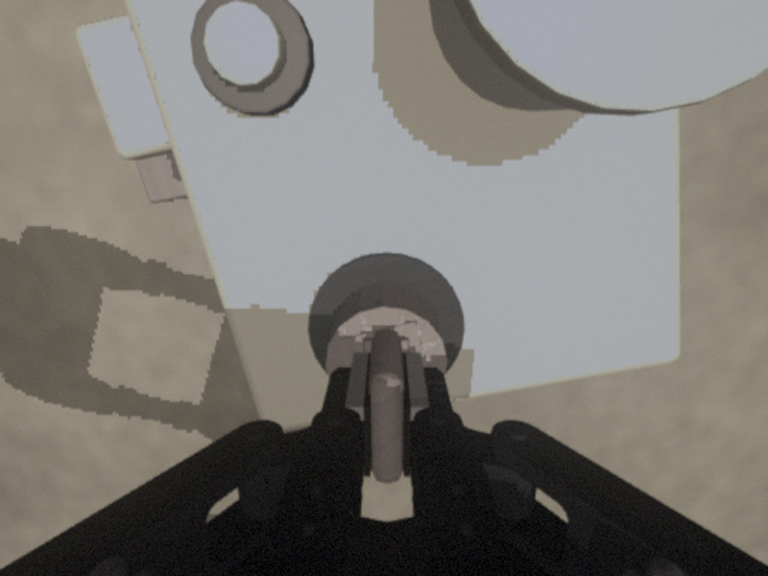

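View pics/s12.png

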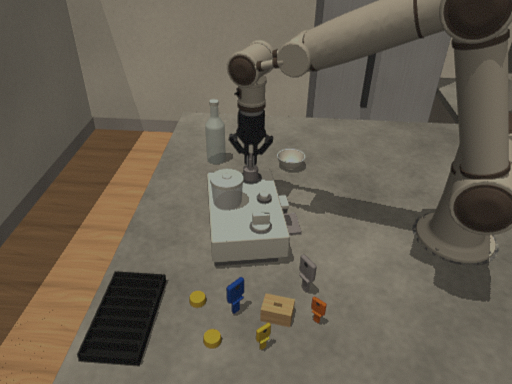

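```bash
python3 -c "
from h import *
from cell import capture
for i in range(10): capture('wrist')
o=state();print(o['t'],o['torque'],o['ft_force'],o['position'],o['orientation'],o['opening'])"
```

```text
15.85 [0.18039005 0.62717444 0.50177681] [-3.31191865  0.18559461  6.24859129] [ 599.29673668 -101.42146741  143.98644303] [ 7.07620859e-01  7.06588752e-01 -6.89026655e-04  2.14047496e-03] 9.326797985870831
```

```bash
python3 -c "
from cell import r,monitor
print(r.hand_in()); o=monitor.observe();print(o['t'],o['torque'],o['position'])"
```

```text
the job is handed in; nothing more can be done
None
the job is handed in; nothing more can be done
```

The job is done and handed in at about 16 s. The key is home, turned to its stop, and still gripped and held there.

- **Knob:** I turned it clockwise about 73° with the hand, until the wrist torque jumped to 1.5 N m, which put it at its stop. I then let go, and the wrist picture showed it back at rest.
- **Key:** I took the smaller grey key out of the holder and pushed it into the lock, wiggling it by about 5° as it went in. It bottomed with the collar on the lock's top: the tool stopped at 143.8 mm against 144 expected, with about 29 N pushing back and no sign of the key slipping in the grip.
- **Turn:** I turned the hand about 1.76 rad clockwise.
- **Holding at the stop:** The wrist torque was 0.65 N m when I stopped turning. It eased to 0.50 N m over the next 0.65 s, still well above the spring's 0.19 N m, and the pose did not change. I read this as the stop, but I had no direct reading of the cylinder's angle.
- **Everything else:** In the last side picture the button, bowl, bottle, caps and look-alike keys look undisturbed.

No check failed. The wrist camera read about 1–2 mm off sideways, so I lined the blade up with the slot by eye in the close-up picture instead.

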